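# Brush out the tall parts cup on the garage bench

### The job

Take the round bottle brush out of its tube stand and scrub the inside of the tall steel cup with two full strokes: push the brush down until its tip is about a centimetre or less from the cup's floor, draw it up inside the cup until about half of the bristles show above the rim, and push it down to the floor again. Then hang the brush back in its stand, tip down with its round guard resting on the tube's rim, and let go. Both steel cups must still be standing upright where they were.

Things in the scene. Friction and masses are not known exactly. Their poses are not given: they have to be found in the camera images.
- brush: Bottle brush (sizes in mm), 190 long, round about its z axis. Origin: centre of the tip's underside; z from tip to handle. From the tip: bristles 0 to 50 (50 across, soft, give way freely; stiff core 28 across), stem 10 across to 112, flat round guard 80 across 112 to 118, wooden handle 26 across 118 to 190. About 0.14 kg. Starts upright, tip down in the stand, guard on the tube's rim, handle up.
- tall_cup: The tall steel cup (sizes in mm), open at the top, 105 high, loose, upright on the bench, about 0.75 kg. Origin: centre of its underside, z up. Wall 64 across outside, bore 56 across; floor 5 and rim 105 above the origin; foot disc 88 across, 5 thick. Stand, tall cup and short cup may be in any of three places.
- stand: Brush stand fixed to the bench (sizes in mm): upright dark steel tube, 60 across outside, bore 52 across, rim 130 and inner floor 6 above the origin, on a round base plate 100 across, 6 thick. Origin: centre of its underside, z up. With the brush hung in it, the brush's tip is 18 above this origin.
- short_cup: The short steel cup (sizes in mm), a bystander not to be brushed: open at the top, 55 high, wall 80 across outside, foot 88 across, loose, about 0.45 kg. Origin: centre of its underside, z up.

How it is judged:
By the outcome, as a careful person would: the job done as asked, in the order asked, and still so for the second after the job is handed in, with the robot touching nothing.
It also fails if it takes over 58 s, if anything falls off the work surface, if the arm or the gripper's body presses on something with over 40 N, if the wrist force passes 120 N, or if a joint passes its speed limit or range.

### The arm

A 7-joint arm with a two-finger parallel gripper is mounted at the origin on the work surface. World frame = base frame: x ahead of the robot, y to its left, z up, the work surface at z = 0. Lengths are in m, angles in rad, forces in N, time in s.
With the tool pointing down it reaches from about 0.4 to 0.85 m from the base axis. Payload 4.5 kg.
Tool frame: the origin (TCP) lies on the centre line of the jaws, within the pads' length; the fingertips stand 17 mm ahead of it and the grasp point (between the pads) lies 2 mm behind it; z points along the fingers, y is the direction in which the jaws open and shut (so a half turn about z gives the same grasp; the last joint's range is limited). The gripper opens to 88 mm and grips with 3 to 60 N. Pads are 18 mm wide; open, the fingers measure 123 mm over their backs; the gripper's body (75 mm by 187 mm) begins 45 mm behind the grasp point.
Start: joints at [-1.252, 0.689, -0.195, 1.565, 0.157, 0.902, -0.215], TCP at [0.176, 0.6, 0.256] pointing down, gripper open.
Joint ranges: [-3.01, 3.01], [-0.46, 2.08], [-1.47, 1.51], [0.13, 2.56], [-1, 4.14], [0.04, 2.09], [-2.66, 2.66]. Speed limits (rad/s): [2.57, 2.57, 3.14, 3.14, 3.14, 3.14, 3.14].

### API

Orientations are given as a rotation vector (axis times angle).
In Python, from rig import read_state, imaging, order gives the robot as it stands.
- The arm moves only by the shell command python3 -m handwheel 'ROWS' [FORCE]. ROWS is JSON, a list of rows, each an object of numbers: "tx", "ty", "tz": the shift along the tool's x, y, z in units of 0.3 m (1.0 is 0.3 m); "rx", "ry", "rz": the turn, a rotation vector about the tool's x, y, z in units of 2 rad (1.0 is 2 rad); "grip": the closure, from 0 (fully open) to 1 (shut). In form: [{"tx": .., "ty": .., "tz": .., "rx": .., "ry": .., "rz": .., "grip": ..}, ...]. A call has 1 to 12 rows; each row is the pose to reach, as a shift and turn from the pose commanded when the call began, along the tool's axes at that moment; what a row does not reach only later rows make up. A row lasts 1/10 s, in which the tool goes at most 50 mm and 8.59 degrees, less where a joint would pass 70% of its speed; a pose out of reach is approached as far as the arm can. A call with a number of a shift or a turn outside -1 to 1 is refused whole. A call with a gripper value outside its range is refused whole. The fingers move at their own pace and stop on an object; FORCE is the grip in N (left out, the last holds). Time passes only in rows, so rows that repeat a pose let the fingers close. It gives the time, the measured TCP pose, the force and the opening at its end, in the units of the state.
- read_state(): the state, without advancing time (a new reading comes with each control period).
- imaging.read_camera(name): name is "scene" or "top"; returns a dict with "image" (420x560x3 uint8, red, green, blue), "depth" (420x560 float32, m along the optical axis (not along the pixel's ray), 0 where there is no reading), "intrinsics" (3x3 intrinsics, pixels), "k1" (the pictures are not rectified: a ray, as slopes to the right and down, at radius r is drawn at 1 + k1 r^2 times it, then the intrinsics apply), "pose" (4x4, takes a point from camera to world coordinates). Camera axes: x right, y down, z forward; pixel columns grow to the right and rows downward; lengths in m; the calibration is good to about 2 mm. A picture is of the moment at which its call begins.
- order.sign_off(): hands the job in, once; it reports no verdict.
The state is a dict: "clock": time; "joint_pos": joint angles; "joint_vel": joint speeds; "effort": joint torques, N m; "position": TCP position; "ee_rot": TCP orientation; "contact_force": force on the tool from outside, world axes, zero at the start; "torque": the same for the moment, N m; "finger_gap": opening from 0.0 (shut) to 1.0 (fully open).
Only numpy, scipy, OpenCV 4.12 (cv2) and the standard library are available. Lean on these libraries where they do the work, as an engineer would, in place of code of your own. Each camera call takes 0.05 s, during which the arm holds its last target.

## Working session

There is one attempt and no reset: what is moved stays moved. The work goes in short steps, Python scripts to look and compute and a shell command to move; the robot and the scene stay as the last step left them, time stands still between calls to the robot, and variables do not carry over. Pictures are saved under pics/ and viewed, and the job is handed in when it is done.

```bash
mkdir -p pics; cat > h.py <<'E'
import numpy as np,cv2
from rig import read_state, imaging, order
def snap(name,fn):
    d=imaging.read_camera(name); cv2.imwrite(fn,d["image"][:,:,::-1]); return d
def pts(d):
    K=d["intrinsics"];h,w=d["depth"].shape
    u,v=np.meshgrid(np.arange(w),np.arange(h))
    n=cv2.undistortPoints(np.stack([u,v],-1).reshape(-1,1,2).astype(float),K,np.array([d["k1"],0,0,0.])).reshape(h,w,2)
    z=d["depth"][...,None].astype(float)
    P=np.concatenate([n*z,z],-1)
    return P@d["pose"][:3,:3].T+d["pose"][:3,3], n
E
python3 - <<'E'
from h import *
import pickle
s=read_state();print(s)
for n in("scene","top"):
    d=snap(n,f"pics/{n}0.png");pickle.dump(d,open(n+"0.pkl","wb"));print(d["pose"].round(3),d["intrinsics"],d["k1"])
E
```

```text
{'clock': 0.0, 'joint_pos': array([-1.25220725,  0.68996833, -0.19451632,  1.56633115,  0.15731447,
        0.90248686, -0.21509508]), 'joint_vel': array([ 0.00106223, -0.00114695,  0.00017943,  0.00077081,  0.0011921 ,
        0.00160933,  0.00017964]), 'effort': array([ 8.57630766e-05, -5.27558434e+01, -1.26728274e+00, -1.53436589e+01,
       -5.27780713e-02,  6.38014710e-03,  1.77228699e-04]), 'position': array([0.17547769, 0.59924472, 0.25492326]), 'ee_rot': array([-4.45665585e-01, -3.10970241e+00,  2.82223305e-03]), 'contact_force': array([ 0.35588124,  0.31363732, -0.55425974]), 'torque': array([-0.01995611, -0.02661865,  0.0913805 ]), 'finger_gap': 1.0005274802941946}
[[-0.77   0.455 -0.447  0.952]
 [ 0.638  0.535 -0.554  0.459]
 [-0.013 -0.712 -0.702  0.627]
 [ 0.     0.     0.     1.   ]] [[381.08184892   0.         279.91539885]
 [  0.         381.08184892 204.65020451]
 [  0.           0.           1.        ]] -0.04239961465564161
[[-0.    -0.99   0.142  0.44 ]
 [-0.999  0.005  0.037 -0.009]
 [-0.037 -0.142 -0.989  0.863]
 [ 0.     0.     0.     1.   ]] [[391.13747607   0.         280.33843651]
 [  0.         391.13747607 217.11868415]
 [  0.           0.           1.        ]] -0.07682496072976462
```

```bash
ls
```

```text
h.py
pics
scene0.pkl
top0.pkl
```

View pics/scene0.png

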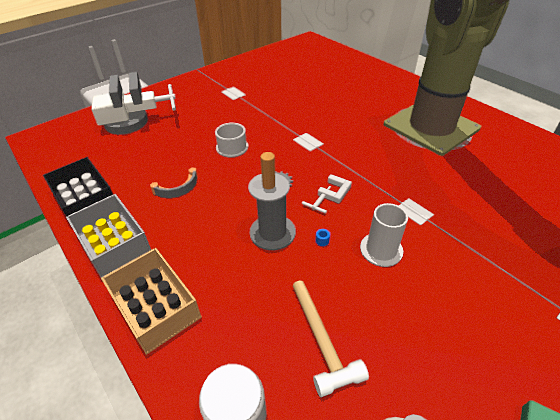

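View pics/top0.png

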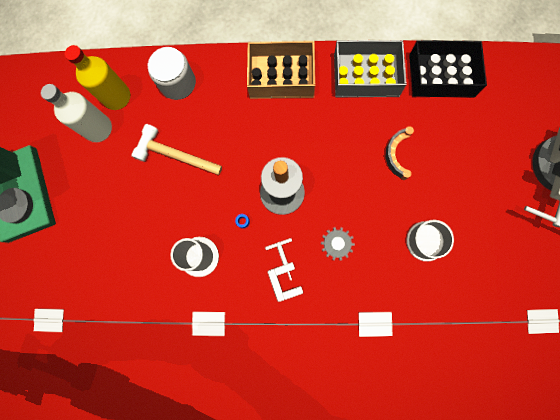

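Scene: stand and brush at about (270,205), tall cup (388,235), short cup (231,138). Top view: guard (282,178), tall cup rim (186,255), short cup (430,240). Next I measure these.

```bash
cat > m.py <<'E'
from h import *
import pickle
from scipy.optimize import least_squares
def circ(xy,r=None):
    f=lambda p:np.hypot(xy[:,0]-p[0],xy[:,1]-p[1])-(p[2] if r is None else r)
    c=xy.mean(0); s=least_squares(f,[c[0],c[1],.03][:2 if r else 3],loss="soft_l1",f_scale=.002)
    return s.x.round(4),len(xy)
def band(P,c,zl,zh,R=.07):
    m=(P[...,2]>zl)&(P[...,2]<zh)&(np.hypot(P[...,0]-c[0],P[...,1]-c[1])<R)
    return P[m]
if __name__=="__main__":
    for n in("top","scene"):
        d=pickle.load(open(n+"0.pkl","rb"));P,_=pts(d)
        if n=="top":
            c={k:P[v,u] for k,(u,v) in dict(stand=(283,200),tall=(212,262),short=(450,240),hand=(281,168)).items()};print(c)
        print(n)
        for k,(o,lo,hi,r) in dict(handletop=("hand",.203,.215,None),guard=("stand",.128,.142,None),handleside=("hand",.145,.200,.013),tubeside=("stand",.02,.12,.03),base=("stand",.003,.010,None),tallrim=("tall",.101,.110,None),tallside=("tall",.02,.098,.032),tallfoot=("tall",.003,.008,None),shortrim=("short",.052,.058,None),shortfoot=("short",.003,.008,None)).items():
            q=band(P,c[o],lo,hi,.08)
            if len(q)>8: print(k,circ(q[:,:2],r),"mid",((q.max(0)+q.min(0))/2).round(4),"ext",np.ptp(q,axis=0).round(3))
E
python3 m.py
```

```text
{'stand': array([0.58908808, 0.01552968, 0.06835827]), 'tall': array([0.46342366, 0.17378355, 0.00604623]), 'short': array([ 0.50611628, -0.33193692,  0.0488475 ]), 'hand': array([0.61860188, 0.01463587, 0.2093112 ])}
top
handletop (array([0.6192, 0.0161, 0.009 ]), 175) mid [0.6193 0.0165 0.2076] ext [0.024 0.024 0.009]
guard (array([0.6227, 0.0166, 0.031 ]), 1050) mid [0.6193 0.0164 0.1363] ext [0.078 0.078 0.011]
handleside (array([0.6205, 0.0164]), 98) mid [0.6128 0.0162 0.1728] ext [0.012 0.026 0.054]
tubeside (array([0.6186, 0.0197]), 135) mid [0.5968 0.0195 0.0563] ext [0.018 0.053 0.072]
base (array([0.6153, 0.0191, 0.0468]), 933) mid [0.5826 0.0157 0.0065] ext [0.146 0.156 0.007]
tallrim (array([0.4761, 0.2035, 0.0292]), 217) mid [0.4753 0.2035 0.1054] ext [0.061 0.063 0.008]
tallside (array([0.4762, 0.202 ]), 534) mid [0.475  0.2026 0.059 ] ext [0.06  0.062 0.078]
tallfoot (array([0.4611, 0.1732, 0.0509]), 1060) mid [0.4643 0.1722 0.0055] ext [0.158 0.156 0.005]
shortrim (array([ 0.5082, -0.2957,  0.0375]), 232) mid [ 0.5081 -0.2967  0.055 ] ext [0.079 0.079 0.006]
shortfoot
[... 375 characters left out ...]
.024 0.024 0.055]
tubeside (array([0.6202, 0.0189]), 965) mid [0.627  0.0254 0.07  ] ext [0.05 0.05 0.1 ]
base (array([0.6179, 0.0173, 0.0432]), 672) mid [0.5891 0.0261 0.0065] ext [0.158 0.128 0.007]
tallrim (array([0.4782, 0.2045, 0.0299]), 252) mid [0.4771 0.2043 0.1048] ext [0.064 0.063 0.008]
tallside (array([0.4778, 0.2043]), 1295) mid [0.4791 0.2058 0.059 ] ext [0.063 0.062 0.078]
tallfoot (array([0.4751, 0.2025, 0.0402]), 421) mid [0.4701 0.1734 0.0055] ext [0.13  0.15  0.005]
shortrim (array([ 0.5096, -0.2956,  0.0373]), 132) mid [ 0.5093 -0.2957  0.055 ] ext [0.079 0.078 0.006]
shortfoot (array([ 0.4984, -0.3254,  0.067 ]), 119) mid [ 0.5046 -0.3316  0.0055] ext [0.155 0.158 0.005]
```

```bash
cat > go.py <<'E'
from h import *
import sys
from scipy.spatial.transform import Rotation as R
s=read_state();Rm=R.from_rotvec(s["ee_rot"]);M=Rm.as_matrix()
print("t",round(s["clock"],2),"pos",s["position"].round(4),"z",M[:,2].round(4),"y",M[:,1].round(3),"gap",round(s["finger_gap"],4),"F",s["contact_force"].round(1),"T",s["torque"].round(2),"q",s["joint_pos"].round(2))
# turn to exact vertical keeping yaw
z=np.array([0,0,-1.]);y=M[:,1]-M[:,1]@z*z;y/=np.linalg.norm(y);x=np.cross(y,z)
rv=R.from_matrix(M.T@np.c_[x,y,z]).as_rotvec();print("level turn units",(rv/2).round(4))
for a in sys.argv[1:]:
    p=np.array(eval(a));print(a,"->",(M.T@(p-s["position"])/.3).round(4))
E
python3 go.py "[.40,.31,.30]" "[.621,.0165,.30]"
```

```text
t 0.1 pos [0.1755 0.5993 0.255 ] z [-3.0e-04 -1.6e-03 -1.0e+00] y [ 0.281  0.96  -0.002] gap 0.9977 F [ 0.2 -0.2 -0.3] T [-0.01  0.   -0.02] q [-1.25  0.69 -0.19  1.57  0.16  0.9  -0.22]
level turn units [-0.0008  0.0001  0.    ]
[.40,.31,.30] -> [-0.989  -0.7156 -0.1487]
[.621,.0165,.30] -> [-1.9708 -1.4476 -0.1474]
```

```bash
python3 -m handwheel '[{"tx":-0.99,"ty":-0.716,"tz":-0.15,"grip":0},{"tx":-0.99,"ty":-0.716,"tz":-0.15,"grip":0},{"tx":-0.99,"ty":-0.716,"tz":-0.15,"grip":0},{"tx":-0.99,"ty":-0.716,"tz":-0.15,"grip":0},{"tx":-0.99,"ty":-0.716,"tz":-0.15,"grip":0},{"tx":-0.99,"ty":-0.716,"tz":-0.15,"grip":0},{"tx":-0.99,"ty":-0.716,"tz":-0.15,"grip":0},{"tx":-0.99,"ty":-0.716,"tz":-0.15,"grip":0},{"tx":-0.99,"ty":-0.716,"tz":-0.15,"grip":0},{"tx":-0.99,"ty":-0.716,"tz":-0.15,"grip":0}]' 40; python3 go.py "[.621,.0165,.30]"
```

```text
t 0.1 pos [0.1755 0.5993 0.255 ] z [-3.0e-04 -1.6e-03 -1.0e+00] y [ 0.281  0.96  -0.002] gap 0.9977 F [ 0.2 -0.2 -0.3] T [-0.01  0.   -0.02] q [-1.25  0.69 -0.19  1.57  0.16  0.9  -0.22]
level turn units [-0.0008  0.0001  0.    ]
[.621,.0165,.30] -> [-1.9708 -1.4476 -0.1474]invalid input
```

```bash
python3 -m handwheel '[{"tx":-0.99,"ty":-0.716,"tz":-0.15,"rx":0,"ry":0,"rz":0,"grip":0}]' 40; python3 go.py "[.621,.0165,.30]"
```

```text
clock: 0.2
position: [0.1996, 0.5648, 0.2607]
ee_rot: [-0.429, -3.106, -0.005]
contact_force: [0.4, -0.4, 0.4]
finger_gap: 1.006
t 0.2 pos [0.1996 0.5648 0.2607] z [-0.0055  0.0038 -1.    ] y [0.271 0.963 0.002] gap 1.006 F [ 0.4 -0.4  0.4] T [-0.04 -0.01  0.03] q [-1.18  0.65 -0.21  1.64  0.16  0.86 -0.16]
level turn units [ 0.0011 -0.0032  0.    ]
[.621,.0165,.30] -> [-1.8463 -1.3784 -0.1455]
```

```bash
python3 -m handwheel '[{"tx":-0.92,"ty":-0.69,"tz":-0.14,"rx":0,"ry":0,"rz":0,"grip":0},{"tx":-0.92,"ty":-0.69,"tz":-0.14,"rx":0,"ry":0,"rz":0,"grip":0},{"tx":-0.92,"ty":-0.69,"tz":-0.14,"rx":0,"ry":0,"rz":0,"grip":0},{"tx":-0.92,"ty":-0.69,"tz":-0.14,"rx":0,"ry":0,"rz":0,"grip":0},{"tx":-0.92,"ty":-0.69,"tz":-0.14,"rx":0,"ry":0,"rz":0,"grip":0},{"tx":-0.92,"ty":-0.69,"tz":-0.14,"rx":0,"ry":0,"rz":0,"grip":0},{"tx":-0.92,"ty":-0.69,"tz":-0.14,"rx":0,"ry":0,"rz":0,"grip":0},{"tx":-0.92,"ty":-0.69,"tz":-0.14,"rx":0,"ry":0,"rz":0,"grip":0},{"tx":-0.92,"ty":-0.69,"tz":-0.14,"rx":0,"ry":0,"rz":0,"grip":0}]' 40; python3 go.py "[.621,.0165,.30]"
```

```text
clock: 1.1
position: [0.4133, 0.2833, 0.3037]
ee_rot: [-0.451, -3.109, 0.0]
contact_force: [-0.5, 0.6, -0.8]
finger_gap: 0.999
t 1.1 pos [0.4133 0.2833 0.3037] z [-2.e-04 -1.e-04 -1.e+00] y [ 0.284  0.959 -0.   ] gap 0.9993 F [-0.5  0.6 -0.8] T [ 0.03 -0.02 -0.01] q [-0.53  0.47 -0.24  1.87  0.15  0.82  0.43]
level turn units [-0.0001 -0.0001 -0.    ]
[.621,.0165,.30] -> [-0.9164 -0.6559  0.0123]
```

```bash
python3 -m handwheel '[{"tx":-0.916,"ty":-0.656,"tz":0.012,"rx":0,"ry":0,"rz":0,"grip":0},{"tx":-0.916,"ty":-0.656,"tz":0.012,"rx":0,"ry":0,"rz":0,"grip":0},{"tx":-0.916,"ty":-0.656,"tz":0.012,"rx":0,"ry":0,"rz":0,"grip":0},{"tx":-0.916,"ty":-0.656,"tz":0.012,"rx":0,"ry":0,"rz":0,"grip":0},{"tx":-0.916,"ty":-0.656,"tz":0.012,"rx":0,"ry":0,"rz":0,"grip":0},{"tx":-0.916,"ty":-0.656,"tz":0.012,"rx":0,"ry":0,"rz":0,"grip":0},{"tx":-0.916,"ty":-0.656,"tz":0.012,"rx":0,"ry":0,"rz":0,"grip":0},{"tx":-0.916,"ty":-0.656,"tz":0.012,"rx":0,"ry":0,"rz":0,"grip":0},{"tx":-0.916,"ty":-0.656,"tz":0.012,"rx":0,"ry":0,"rz":0,"grip":0},{"tx":-0.916,"ty":-0.656,"tz":0.012,"rx":0,"ry":0,"rz":0,"grip":0}]' 40; python3 go.py "[.621,.0165,.17]"
```

```text
clock: 2.1
position: [0.6203, 0.0216, 0.2999]
ee_rot: [-0.439, -3.109, -0.003]
contact_force: [-0.3, 0.8, 0.4]
finger_gap: 1.001
t 2.1 pos [0.6203 0.0216 0.2999] z [-0.0013  0.002  -1.    ] y [0.277 0.961 0.002] gap 1.0007 F [-0.3  0.8  0.4] T [ 0.03 -0.01  0.01] q [ 0.02  0.64 -0.23  1.52  0.16  1.    1.03]
level turn units [ 0.0008 -0.0009  0.    ]
[.621,.0165,.17] -> [-0.0078 -0.0165  0.433 ]
```

```bash
python3 -m handwheel '[{"tx":0,"ty":0,"tz":0,"rx":0,"ry":0,"rz":0,"grip":0},{"tx":0,"ty":0,"tz":0,"rx":0,"ry":0,"rz":0,"grip":0}]' 40; python3 go.py "[.621,.0165,.17]"
```

```text
clock: 2.3
position: [0.6207, 0.0201, 0.3004]
ee_rot: [-0.442, -3.11, -0.001]
contact_force: [0.3, 0.2, 0.6]
finger_gap: 0.997
t 2.3 pos [0.6207 0.0201 0.3004] z [-1.e-04  6.e-04 -1.e+00] y [0.278 0.96  0.001] gap 0.9974 F [0.3 0.2 0.6] T [-0.03  0.05  0.03] q [ 0.02  0.64 -0.23  1.52  0.16  1.    1.04]
level turn units [ 0.0003 -0.0001  0.    ]
[.621,.0165,.17] -> [-0.0044 -0.0115  0.4347]
```

```bash
python3 -m handwheel '[{"tx":-0.004,"ty":-0.011,"tz":0.15,"rx":0,"ry":0,"rz":0,"grip":0},{"tx":-0.004,"ty":-0.011,"tz":0.25,"rx":0,"ry":0,"rz":0,"grip":0},{"tx":-0.004,"ty":-0.011,"tz":0.33,"rx":0,"ry":0,"rz":0,"grip":0},{"tx":-0.004,"ty":-0.011,"tz":0.39,"rx":0,"ry":0,"rz":0,"grip":0},{"tx":-0.004,"ty":-0.011,"tz":0.433,"rx":0,"ry":0,"rz":0,"grip":0},{"tx":-0.004,"ty":-0.011,"tz":0.433,"rx":0,"ry":0,"rz":0,"grip":0},{"tx":-0.004,"ty":-0.011,"tz":0.433,"rx":0,"ry":0,"rz":0,"grip":0}]' 40; python3 go.py "[.621,.0165,.17]"; python3 - <<'E'
from h import *
snap("scene","pics/s1.png")
E
```

```text
clock: 3.0
position: [0.6218, 0.0152, 0.1709]
ee_rot: [0.445, 3.109, 0.001]
contact_force: [-0.4, 0.4, -0.1]
finger_gap: 1.0
t 3.0 pos [0.6218 0.0152 0.1709] z [ 1.e-03  2.e-04 -1.e+00] y [0.281 0.96  0.   ] gap 1.0001 F [-0.4  0.4 -0.1] T [ 0.03 -0.03  0.01] q [ 0.01  0.79 -0.2   1.65  0.22  0.72  0.99]
level turn units [ 0.0002  0.0004 -0.    ]
[.621,.0165,.17] -> [0.0037 0.0034 0.0031]
```

View pics/s1.png

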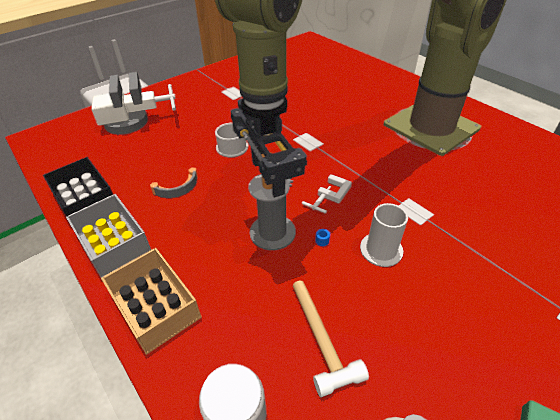

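The jaws straddle the handle at about (268,180), with the guard below at (270,187). Now I close them.

```bash
python3 -m handwheel '[{"tx":0,"ty":0,"tz":0,"rx":0,"ry":0,"rz":0,"grip":0.5},{"tx":0,"ty":0,"tz":0,"rx":0,"ry":0,"rz":0,"grip":0.7},{"tx":0,"ty":0,"tz":0,"rx":0,"ry":0,"rz":0,"grip":0.9},{"tx":0,"ty":0,"tz":0,"rx":0,"ry":0,"rz":0,"grip":1},{"tx":0,"ty":0,"tz":0,"rx":0,"ry":0,"rz":0,"grip":1},{"tx":0,"ty":0,"tz":0,"rx":0,"ry":0,"rz":0,"grip":1},{"tx":0,"ty":0,"tz":0,"rx":0,"ry":0,"rz":0,"grip":1},{"tx":0,"ty":0,"tz":0,"rx":0,"ry":0,"rz":0,"grip":1}]' 45; python3 go.py
```

```text
clock: 3.85
position: [0.6214, 0.0149, 0.1703]
ee_rot: [0.446, 3.11, 0.0]
contact_force: [-0.3, 2.5, 1.5]
finger_gap: 0.301
t 3.85 pos [0.6214 0.0149 0.1703] z [ 0.e+00  2.e-04 -1.e+00] y [0.281 0.96  0.   ] gap 0.301 F [-0.3  2.5  1.5] T [ 0.45 -0.14 -0.  ] q [ 0.01  0.79 -0.2   1.65  0.22  0.72  0.99]
level turn units [ 0.0001 -0.      0.    ]
```

```bash
python3 -m handwheel '[{"tx":0,"ty":0,"tz":-0.02,"rx":0,"ry":0,"rz":0,"grip":1},{"tx":0,"ty":0,"tz":-0.06,"rx":0,"ry":0,"rz":0,"grip":1},{"tx":0,"ty":0,"tz":-0.12,"rx":0,"ry":0,"rz":0,"grip":1},{"tx":0,"ty":0,"tz":-0.19,"rx":0,"ry":0,"rz":0,"grip":1},{"tx":0,"ty":0,"tz":-0.26,"rx":0,"ry":0,"rz":0,"grip":1},{"tx":0,"ty":0,"tz":-0.33,"rx":0,"ry":0,"rz":0,"grip":1},{"tx":0,"ty":0,"tz":-0.40,"rx":0,"ry":0,"rz":0,"grip":1},{"tx":0,"ty":0,"tz":-0.45,"rx":0,"ry":0,"rz":0,"grip":1},{"tx":0,"ty":0,"tz":-0.48,"rx":0,"ry":0,"rz":0,"grip":1},{"tx":0,"ty":0,"tz":-0.48,"rx":0,"ry":0,"rz":0,"grip":1}]' 45; python3 go.py "[.4772,.204,.314]"; python3 - <<'E'
from h import *
snap("scene","pics/s2.png")
E
```

```text
clock: 4.85
position: [0.622, 0.0149, 0.316]
ee_rot: [0.446, 3.107, 0.001]
contact_force: [0.0, -0.8, -1.5]
finger_gap: 0.286
t 4.85 pos [0.622  0.0149 0.316 ] z [ 2.9e-03  3.0e-04 -1.0e+00] y [0.281 0.96  0.001] gap 0.2858 F [ 0.  -0.8 -1.5] T [-0.02 -0.03 -0.01] q [ 0.03  0.62 -0.23  1.5   0.16  1.03  1.05]
level turn units [ 0.0006  0.0014 -0.    ]
[.4772,.204,.314] -> [0.6403 0.4692 0.0055]
```

View pics/s2.png

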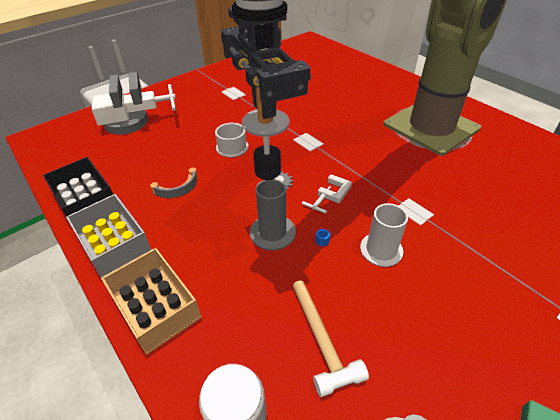

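The brush hangs straight at (267,160), its tip clear of the open tube at (270,185). I'll measure the brush axis relative to the TCP and the bare tube.

```bash
python3 - <<'E'
from m import *
s=read_state();p=s["position"];print(p)
for n in("top","scene"):
    d=imaging.read_camera(n);P,_=pts(d);print(n)
    for k,(c,lo,hi,r) in dict(guard=(p,.272,.290,None),stem=(p,.225,.262,.005),brist=(p,.168,.210,.025),tuberim=((.62,.017),.125,.134,None),tubeside=((.62,.017),.02,.122,.03),tallrim=((.477,.204),.1,.109,None)).items():
        q=band(P,c,lo,hi,.05)
        if len(q)>8: print(k,circ(q[:,:2],r),"mid",((q.max(0)+q.min(0))/2).round(4),"ext",np.ptp(q,axis=0).round(3))
    q=band(P,p,.14,.30,.05);print("zmin",np.percentile(q[:,2],[.2,1,2]))
E
```

```text
[0.62142564 0.01484082 0.3147846 ]
top
tallrim (array([0.4761, 0.2035, 0.0292]), 217) mid [0.4753 0.2035 0.1045] ext [0.061 0.062 0.009]Traceback (most recent call last):
  File "<stdin>", line 8, in <module>
    return _quantile_unchecked(
        a, q, axis, out, overwrite_input, method, keepdims, weights)
    return _ureduce(a,
                    func=_quantile_ureduce_func,
    ...<5 lines>...
                    overwrite_input=overwrite_input,
                    method=method)
    r = func(a, **kwargs)
    result = _quantile(arr,
                       quantiles=q,
    ...<2 lines>...
                       out=out,
                       weights=wgt)
    slices_having_nans = np.isnan(arr[-1, ...])
                                  ~~~^^^^^^^^^
IndexError: index -1 is out of bounds for axis 0 with size 0
```

```bash
cat > meas.py <<'E'
from m import *
s=read_state();p=s["position"];print(p)
d=imaging.read_camera("scene");P,_=pts(d);b=p[2]-.1523
for k,(c,lo,hi,r) in dict(guard=(p,b+.11,b+.122,.04),stem=(p,b+.058,b+.105,.005),brist=(p,b+.008,b+.045,.025),bristfree=(p,b+.008,b+.045,None),tuberim=((.62,.017),.125,.134,None),tubeside=((.62,.017),.02,.122,.03),tallrim=((.477,.204),.1,.109,None)).items():
        q=band(P,c,lo,hi,.05)
        if len(q)>8: print(k,circ(q[:,:2],r),"mid",((q.max(0)+q.min(0))/2).round(4),"ext",np.ptp(q,axis=0).round(3))
q=band(P,p,.14,.30,.05)
if len(q): print("z",np.percentile(q[:,2],[.2,1,2]),"tip expected",b)
E
python3 meas.py
```

```text
[0.6209854  0.01477147 0.31392807]
guard (array([0.6152, 0.0077]), 816) mid [0.6221 0.0159 0.2791] ext [0.079 0.08  0.009]
stem (array([0.6218, 0.0149]), 83) mid [0.6225 0.0172 0.2355] ext [0.011 0.007 0.032]
brist (array([0.6213, 0.0147]), 409) mid [0.627  0.0222 0.1888] ext [0.04  0.039 0.036]
bristfree (array([0.6216, 0.015 , 0.0246]), 409) mid [0.627  0.0222 0.1888] ext [0.04  0.039 0.036]
tuberim (array([0.6216, 0.0207, 0.0276]), 217) mid [0.621  0.0206 0.129 ] ext [0.06  0.058 0.008]
tubeside (array([0.6208, 0.0196]), 1283) mid [0.6228 0.0212 0.0711] ext [0.058 0.059 0.102]
tallrim (array([0.4782, 0.2046, 0.03  ]), 274) mid [0.4774 0.2043 0.1043] ext [0.064 0.064 0.009]
z [0.16654907 0.17236808 0.17354416] tip expected 0.16162807215356384
```

```bash
python3 go.py "[.4776,.2042,.313]"
```

```text
t 5.0 pos [0.6208 0.0148 0.3135] z [-1.7e-03 -1.0e-04 -1.0e+00] y [ 0.281  0.96  -0.001] gap 0.2877 F [-0.4  0.7 -1.4] T [ 0.   -0.01 -0.01] q [ 0.03  0.63 -0.23  1.5   0.16  1.03  1.04]
level turn units [-0.0003 -0.0008 -0.    ]
[.4776,.2042,.313] -> [0.6355 0.472  0.0024]
```

```bash
python3 -m handwheel '[{"tx":0.04,"ty":0.03,"tz":0,"rx":0,"ry":0,"rz":0,"grip":1},{"tx":0.12,"ty":0.09,"tz":0,"rx":0,"ry":0,"rz":0,"grip":1},{"tx":0.21,"ty":0.156,"tz":0,"rx":0,"ry":0,"rz":0,"grip":1},{"tx":0.30,"ty":0.223,"tz":0,"rx":0,"ry":0,"rz":0,"grip":1},{"tx":0.39,"ty":0.29,"tz":0,"rx":0,"ry":0,"rz":0,"grip":1},{"tx":0.48,"ty":0.357,"tz":0,"rx":0,"ry":0,"rz":0,"grip":1},{"tx":0.56,"ty":0.416,"tz":0,"rx":0,"ry":0,"rz":0,"grip":1},{"tx":0.61,"ty":0.453,"tz":0,"rx":0,"ry":0,"rz":0,"grip":1},{"tx":0.635,"ty":0.472,"tz":0,"rx":0,"ry":0,"rz":0,"grip":1},{"tx":0.635,"ty":0.472,"tz":0,"rx":0,"ry":0,"rz":0,"grip":1},{"tx":0.635,"ty":0.472,"tz":0,"rx":0,"ry":0,"rz":0,"grip":1},{"tx":0.635,"ty":0.472,"tz":0,"rx":0,"ry":0,"rz":0,"grip":1}]' 45; python3 meas.py; python3 go.py "[.4778,.2043,.2]"
```

```text
clock: 6.2
position: [0.4791, 0.203, 0.3141]
ee_rot: [0.449, 3.109, -0.001]
contact_force: [-0.8, -0.2, -1.0]
finger_gap: 0.282
[0.47907199 0.20297967 0.31412191]
guard (array([0.4699, 0.1998]), 942) mid [0.4805 0.2047 0.2792] ext [0.077 0.079 0.009]
stem (array([0.4791, 0.2037]), 95) mid [0.4814 0.2042 0.2356] ext [0.009 0.01  0.031]
brist (array([0.4788, 0.2034]), 472) mid [0.4867 0.2065 0.1883] ext [0.038 0.046 0.037]
bristfree (array([0.4787, 0.2033, 0.0251]), 472) mid [0.4867 0.2065 0.1883] ext [0.038 0.046 0.037]
tuberim (array([0.6214, 0.0206, 0.0278]), 226) mid [0.6209 0.0196 0.1291] ext [0.06  0.06  0.008]
tubeside (array([0.6208, 0.0195]), 1288) mid [0.6226 0.0214 0.071 ] ext [0.058 0.058 0.102]
tallrim (array([0.4782, 0.2046, 0.03  ]), 279) mid [0.478  0.2045 0.1039] ext [0.064 0.064 0.008]
z [0.16686941 0.17249912 0.17429741] tip expected 0.16182191074496666
t 6.25 pos [0.4791 0.203  0.3141] z [ 2.e-04 -6.e-04 -1.e+00] y [ 0.283  0.959 -0.001] gap 0.2825 F [ 0.2  0.5 -2.4] T [-0.02  0.01 -0.01] q [-0.33  0.48 -0.25  1.8   0.15  0.88  0.64]
level turn units [-0.0003  0.0002  0.    ]
[.4778,.2043,.2] -> [0.0054 0.0031 0.3805]
```

```bash
python3 -m handwheel '[{"tx":0.003,"ty":0.003,"tz":0.04,"rx":0,"ry":0,"rz":0,"grip":1},{"tx":0.003,"ty":0.003,"tz":0.10,"rx":0,"ry":0,"rz":0,"grip":1},{"tx":0.003,"ty":0.003,"tz":0.16,"rx":0,"ry":0,"rz":0,"grip":1},{"tx":0.003,"ty":0.003,"tz":0.22,"rx":0,"ry":0,"rz":0,"grip":1},{"tx":0.003,"ty":0.003,"tz":0.28,"rx":0,"ry":0,"rz":0,"grip":1},{"tx":0.003,"ty":0.003,"tz":0.33,"rx":0,"ry":0,"rz":0,"grip":1},{"tx":0.003,"ty":0.003,"tz":0.37,"rx":0,"ry":0,"rz":0,"grip":1},{"tx":0.003,"ty":0.003,"tz":0.37,"rx":0,"ry":0,"rz":0,"grip":1}]' 45; python3 go.py "[.4782,.2043,.163]"; python3 - <<'E'
from h import *
snap("scene","pics/s3.png")
E
```

```text
clock: 7.05
position: [0.4775, 0.2041, 0.2019]
ee_rot: [-0.448, -3.107, 0.003]
contact_force: [-0.8, -0.9, -1.7]
finger_gap: 0.283
t 7.05 pos [0.4775 0.2041 0.2019] z [-0.0026 -0.0017 -1.    ] y [ 0.282  0.959 -0.002] gap 0.2828 F [-0.8 -0.9 -1.7] T [-0.06  0.03 -0.06] q [-0.37  0.64 -0.2   1.94  0.22  0.59  0.57]
level turn units [-0.0012 -0.001  -0.    ]
[.4782,.2043,.163] -> [-0.0024  0.0015  0.1296]
```

View pics/s3.png

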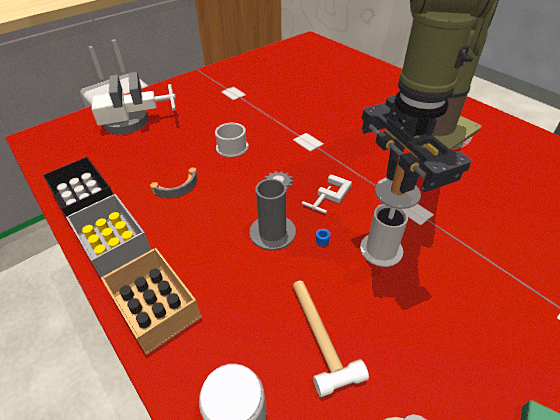

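The brush is inside the cup (388,215) with the guard at (397,192). Cup unmoved, forces low. Continuing to the floor.

```bash
python3 -m handwheel '[{"tx":0,"ty":0,"tz":0.03,"rx":0,"ry":0,"rz":0,"grip":1},{"tx":0,"ty":0,"tz":0.07,"rx":0,"ry":0,"rz":0,"grip":1},{"tx":0,"ty":0,"tz":0.10,"rx":0,"ry":0,"rz":0,"grip":1},{"tx":0,"ty":0,"tz":0.12,"rx":0,"ry":0,"rz":0,"grip":1},{"tx":0,"ty":0,"tz":0.13,"rx":0,"ry":0,"rz":0,"grip":1},{"tx":0,"ty":0,"tz":0.13,"rx":0,"ry":0,"rz":0,"grip":1},{"tx":0,"ty":0,"tz":0.13,"rx":0,"ry":0,"rz":0,"grip":1}]' 45; python3 - <<'E'
from m import *
p=read_state()["position"];P,_=pts(snap("scene","pics/s4.png"))
r=np.hypot(P[...,0]-p[0],P[...,1]-p[1]);q=P[(r>.018)&(r<.036)&(P[...,2]>.11)&(P[...,2]<.14)]
print("guard top z",np.percentile(q[:,2],[10,50,90]),"expected",p[2]-.1523+.118)
E
python3 go.py "[.4778,.2043,.2323]"
```

```text
clock: 7.8
position: [0.4779, 0.2055, 0.1644]
ee_rot: [0.446, 3.11, 0.0]
contact_force: [-0.2, -0.2, -1.1]
finger_gap: 0.287
guard top z [0.12994195 0.13098712 0.13207653] expected 0.1301368906582129
t 7.85 pos [0.478  0.2055 0.1646] z [ 6.e-04  4.e-04 -1.e+00] y [0.281 0.96  0.001] gap 0.2818 F [-0.1  0.1 -0.8] T [ 0.01 -0.01  0.01] q [-0.39  0.7  -0.18  1.97  0.24  0.5   0.55]
level turn units [ 0.0003  0.0002 -0.    ]
[.4778,.2043,.2323] -> [-0.0007 -0.004  -0.2257]
```

View pics/s4.png

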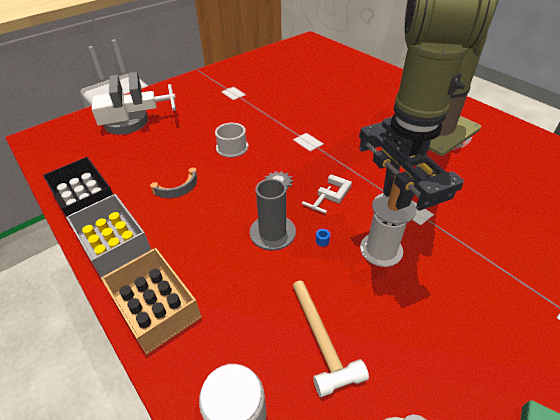

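Guard is just above the cup rim at (393,210). The tip is about 7-8 mm off the floor, so I go 4 mm lower, then the upstroke.

```bash
python3 -m handwheel '[{"tx":0,"ty":-0.004,"tz":0.007,"rx":0,"ry":0,"rz":0,"grip":1},{"tx":0,"ty":-0.004,"tz":0.013,"rx":0,"ry":0,"rz":0,"grip":1},{"tx":0,"ty":-0.004,"tz":0.013,"rx":0,"ry":0,"rz":0,"grip":1},{"tx":0,"ty":-0.004,"tz":0.013,"rx":0,"ry":0,"rz":0,"grip":1}]' 45; python3 go.py "[.4778,.2043,.2323]"
```

```text
clock: 8.25
position: [0.4774, 0.2042, 0.1604]
ee_rot: [-0.446, -3.11, -0.0]
contact_force: [-0.4, 0.3, -1.8]
finger_gap: 0.285
t 8.25 pos [0.4774 0.2042 0.1604] z [-1.e-04  0.e+00 -1.e+00] y [0.281 0.96  0.   ] gap 0.2849 F [-0.4  0.3 -1.8] T [0.02 0.04 0.01] q [-0.39  0.7  -0.18  1.97  0.24  0.49  0.55]
level turn units [ 0. -0.  0.]
[.4778,.2043,.2323] -> [-0.0012  0.0006 -0.2397]
```

```bash
python3 -m handwheel '[{"tx":0,"ty":0,"tz":-0.02,"rx":0,"ry":0,"rz":0,"grip":1},{"tx":0,"ty":0,"tz":-0.06,"rx":0,"ry":0,"rz":0,"grip":1},{"tx":0,"ty":0,"tz":-0.11,"rx":0,"ry":0,"rz":0,"grip":1},{"tx":0,"ty":0,"tz":-0.16,"rx":0,"ry":0,"rz":0,"grip":1},{"tx":0,"ty":0,"tz":-0.20,"rx":0,"ry":0,"rz":0,"grip":1},{"tx":0,"ty":0,"tz":-0.23,"rx":0,"ry":0,"rz":0,"grip":1},{"tx":0,"ty":0,"tz":-0.24,"rx":0,"ry":0,"rz":0,"grip":1},{"tx":0,"ty":0,"tz":-0.24,"rx":0,"ry":0,"rz":0,"grip":1},{"tx":0,"ty":0,"tz":-0.24,"rx":0,"ry":0,"rz":0,"grip":1}]' 45; python3 - <<'E'
from m import *
p=read_state()["position"];P,_=pts(snap("scene","pics/s5.png"))
r=np.hypot(P[...,0]-p[0],P[...,1]-p[1]);q=P[(r>.018)&(r<.036)&(abs(P[...,2]-p[2]+.034)<.015)]
print("guard top z",np.percentile(q[:,2],[10,50,90]),"expected",p[2]-.1523+.118)
E
python3 go.py "[.4778,.2043,.1605]"
```

```text
clock: 9.15
position: [0.4771, 0.2041, 0.2321]
ee_rot: [-0.446, -3.109, 0.001]
contact_force: [-0.0, -0.2, -2.4]
finger_gap: 0.289
guard top z [0.19795359 0.19877747 0.19973823] expected 0.19779476781017527
t 9.2 pos [0.4771 0.2041 0.2319] z [-1.e-03 -5.e-04 -1.e+00] y [ 0.281  0.96  -0.001] gap 0.2833 F [-0.  -0.4 -2.5] T [-0.04 -0.02  0.05] q [-0.35  0.59 -0.22  1.91  0.2   0.67  0.59]
level turn units [-0.0004 -0.0004 -0.    ]
[.4778,.2043,.1605] -> [-0.0023  0.0016  0.2381]
```

View pics/s5.png

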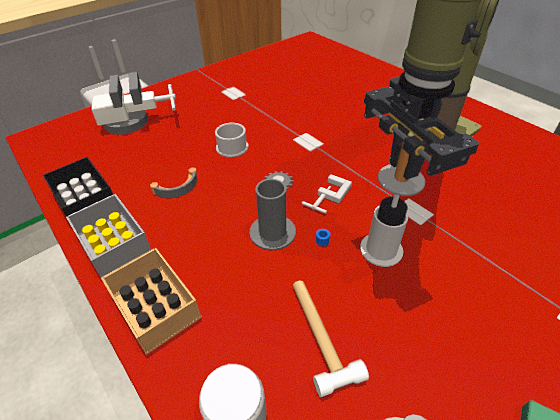

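About half of the black bristles show above the rim at (391,210). Second push down.

```bash
python3 -m handwheel '[{"tx":0,"ty":0,"tz":0.02,"rx":0,"ry":0,"rz":0,"grip":1},{"tx":0,"ty":0,"tz":0.06,"rx":0,"ry":0,"rz":0,"grip":1},{"tx":0,"ty":0,"tz":0.11,"rx":0,"ry":0,"rz":0,"grip":1},{"tx":0,"ty":0,"tz":0.16,"rx":0,"ry":0,"rz":0,"grip":1},{"tx":0,"ty":0,"tz":0.20,"rx":0,"ry":0,"rz":0,"grip":1},{"tx":0,"ty":0,"tz":0.225,"rx":0,"ry":0,"rz":0,"grip":1},{"tx":0,"ty":0,"tz":0.238,"rx":0,"ry":0,"rz":0,"grip":1},{"tx":0,"ty":0,"tz":0.238,"rx":0,"ry":0,"rz":0,"grip":1},{"tx":0,"ty":0,"tz":0.238,"rx":0,"ry":0,"rz":0,"grip":1}]' 45; python3 - <<'E'
from m import *
p=read_state()["position"];P,_=pts(snap("scene","pics/s6.png"))
r=np.hypot(P[...,0]-p[0],P[...,1]-p[1]);q=P[(r>.018)&(r<.036)&(abs(P[...,2]-p[2]+.034)<.015)]
print("guard top z",np.percentile(q[:,2],[10,50,90]),"expected",p[2]-.1523+.118)
E
python3 go.py "[.4778,.2043,.32]"
```

```text
clock: 10.1
position: [0.4777, 0.2044, 0.1613]
ee_rot: [0.446, 3.109, 0.001]
contact_force: [0.3, 0.5, -1.9]
finger_gap: 0.283
guard top z [0.12682983 0.12789513 0.12898027] expected 0.1270305893104397
t 10.15 pos [0.4777 0.2044 0.1615] z [ 9.e-04  5.e-04 -1.e+00] y [0.281 0.96  0.001] gap 0.2851 F [-0.   0.9 -1.1] T [-0.01  0.03 -0.03] q [-0.38  0.7  -0.18  1.97  0.24  0.49  0.55]
level turn units [ 0.0004  0.0003 -0.    ]
[.4778,.2043,.32] -> [-7.000e-04  1.000e-04 -5.285e-01]
```

Guard top at 0.128 puts the tip at about 0.0095, under 5 mm from the floor. Now up and out.

```bash
python3 -m handwheel '[{"tx":0,"ty":0,"tz":-0.02,"rx":0,"ry":0,"rz":0,"grip":1},{"tx":0,"ty":0,"tz":-0.06,"rx":0,"ry":0,"rz":0,"grip":1},{"tx":0,"ty":0,"tz":-0.12,"rx":0,"ry":0,"rz":0,"grip":1},{"tx":0,"ty":0,"tz":-0.18,"rx":0,"ry":0,"rz":0,"grip":1},{"tx":0,"ty":0,"tz":-0.24,"rx":0,"ry":0,"rz":0,"grip":1},{"tx":0,"ty":0,"tz":-0.30,"rx":0,"ry":0,"rz":0,"grip":1},{"tx":0,"ty":0,"tz":-0.36,"rx":0,"ry":0,"rz":0,"grip":1},{"tx":0,"ty":0,"tz":-0.42,"rx":0,"ry":0,"rz":0,"grip":1},{"tx":0,"ty":0,"tz":-0.48,"rx":0,"ry":0,"rz":0,"grip":1},{"tx":0,"ty":0,"tz":-0.52,"rx":0,"ry":0,"rz":0,"grip":1},{"tx":0,"ty":0,"tz":-0.525,"rx":0,"ry":0,"rz":0,"grip":1},{"tx":0,"ty":0,"tz":-0.525,"rx":0,"ry":0,"rz":0,"grip":1}]' 45; python3 meas.py; python3 go.py "[.621,.0182,.32]"
```

```text
clock: 11.35
position: [0.4774, 0.2042, 0.3193]
ee_rot: [0.446, 3.109, 0.001]
contact_force: [-0.3, -0.4, -1.0]
finger_gap: 0.282
[0.47735224 0.20415033 0.31925658]
guard (array([0.4672, 0.2013]), 946) mid [0.4795 0.206  0.284 ] ext [0.076 0.078 0.01 ]
stem (array([0.4772, 0.2051]), 100) mid [0.4793 0.206  0.2406] ext [0.009 0.01  0.03 ]
brist (array([0.4772, 0.2049]), 483) mid [0.4851 0.2076 0.1938] ext [0.038 0.047 0.036]
bristfree (array([0.477 , 0.2048, 0.0252]), 483) mid [0.4851 0.2076 0.1938] ext [0.038 0.047 0.036]
tuberim (array([0.6214, 0.0205, 0.0278]), 237) mid [0.6211 0.0202 0.1291] ext [0.06  0.059 0.008]
tubeside (array([0.6207, 0.0196]), 1280) mid [0.6223 0.0213 0.071 ] ext [0.058 0.059 0.102]
tallrim (array([0.4783, 0.2046, 0.0299]), 281) mid [0.478  0.2042 0.1043] ext [0.064 0.063 0.008]
z [0.17142828 0.17740562 0.17891985] tip expected 0.16695657650643764
t 11.4 pos [0.4771 0.204  0.3186] z [-1.e-04 -1.e-04 -1.e+00] y [ 0.281  0.96  -0.   ] gap 0.2861 F [-0.2  0.4 -1. ] T [-0.   -0.02 -0.  ] q [-0.33  0.47 -0.25  1.8   0.15  0.89  0.64]
level turn units [-0.0001 -0.     -0.    ]
[.621,.0182,.32] -> [-0.6344 -0.4597 -0.0047]
```

```bash
python3 -m handwheel '[{"tx":-0.04,"ty":-0.03,"tz":0,"rx":0,"ry":0,"rz":0,"grip":1},{"tx":-0.12,"ty":-0.087,"tz":0,"rx":0,"ry":0,"rz":0,"grip":1},{"tx":-0.21,"ty":-0.152,"tz":0,"rx":0,"ry":0,"rz":0,"grip":1},{"tx":-0.30,"ty":-0.217,"tz":0,"rx":0,"ry":0,"rz":0,"grip":1},{"tx":-0.39,"ty":-0.282,"tz":0,"rx":0,"ry":0,"rz":0,"grip":1},{"tx":-0.48,"ty":-0.347,"tz":0,"rx":0,"ry":0,"rz":0,"grip":1},{"tx":-0.56,"ty":-0.405,"tz":0,"rx":0,"ry":0,"rz":0,"grip":1},{"tx":-0.61,"ty":-0.441,"tz":0,"rx":0,"ry":0,"rz":0,"grip":1},{"tx":-0.634,"ty":-0.458,"tz":0,"rx":0,"ry":0,"rz":0,"grip":1},{"tx":-0.634,"ty":-0.458,"tz":0,"rx":0,"ry":0,"rz":0,"grip":1},{"tx":-0.634,"ty":-0.458,"tz":0,"rx":0,"ry":0,"rz":0,"grip":1},{"tx":-0.634,"ty":-0.458,"tz":0,"rx":0,"ry":0,"rz":0,"grip":1}]' 45; python3 meas.py; python3 go.py "[.621,.019,.1705]"
```

```text
clock: 12.6
position: [0.6206, 0.0205, 0.3185]
ee_rot: [-0.442, -3.109, -0.001]
contact_force: [0.1, 0.0, -1.6]
finger_gap: 0.286
[0.62063128 0.02045605 0.31845251]
guard (array([0.6149, 0.0138]), 842) mid [0.6215 0.0216 0.2835] ext [0.081 0.08  0.009]
stem (array([0.6214, 0.0208]), 89) mid [0.6222 0.0231 0.2398] ext [0.01  0.007 0.031]
brist (array([0.6209, 0.0206]), 410) mid [0.6272 0.0284 0.1931] ext [0.04  0.038 0.036]
bristfree (array([0.621 , 0.0207, 0.0249]), 410) mid [0.6272 0.0284 0.1931] ext [0.04  0.038 0.036]
tuberim (array([0.6215, 0.0208, 0.0277]), 219) mid [0.6207 0.0208 0.129 ] ext [0.06  0.059 0.008]
tubeside (array([0.6207, 0.0195]), 1283) mid [0.6226 0.021  0.071 ] ext [0.058 0.058 0.102]
tallrim (array([0.4782, 0.2046, 0.03  ]), 273) mid [0.4775 0.2043 0.1038] ext [0.064 0.063 0.008]
z [0.17458124 0.176725   0.17844706] tip expected 0.1661525140456086
t 12.65 pos [0.6208 0.0204 0.3186] z [-4.e-04  7.e-04 -1.e+00] y [0.279 0.96  0.001] gap 0.2897 F [-1.   0.2 -2.4] T [-0.03  0.01 -0.03] q [ 0.02  0.62 -0.24  1.5   0.16  1.04  1.04]
level turn units [ 0.0003 -0.0003  0.    ]
[.621,.019,.1705] -> [-0.0023 -0.0044  0.4936]
```

```bash
python3 -m handwheel '[{"tx":-0.002,"ty":-0.003,"tz":0.04,"rx":0,"ry":0,"rz":0,"grip":1},{"tx":-0.002,"ty":-0.003,"tz":0.09,"rx":0,"ry":0,"rz":0,"grip":1},{"tx":-0.002,"ty":-0.003,"tz":0.14,"rx":0,"ry":0,"rz":0,"grip":1},{"tx":-0.002,"ty":-0.003,"tz":0.19,"rx":0,"ry":0,"rz":0,"grip":1},{"tx":-0.002,"ty":-0.003,"tz":0.25,"rx":0,"ry":0,"rz":0,"grip":1},{"tx":-0.002,"ty":-0.003,"tz":0.31,"rx":0,"ry":0,"rz":0,"grip":1},{"tx":-0.002,"ty":-0.003,"tz":0.37,"rx":0,"ry":0,"rz":0,"grip":1},{"tx":-0.002,"ty":-0.003,"tz":0.42,"rx":0,"ry":0,"rz":0,"grip":1},{"tx":-0.002,"ty":-0.003,"tz":0.46,"rx":0,"ry":0,"rz":0,"grip":1},{"tx":-0.002,"ty":-0.003,"tz":0.48,"rx":0,"ry":0,"rz":0,"grip":1},{"tx":-0.002,"ty":-0.003,"tz":0.48,"rx":0,"ry":0,"rz":0,"grip":1},{"tx":-0.002,"ty":-0.003,"tz":0.48,"rx":0,"ry":0,"rz":0,"grip":1}]' 45; python3 - <<'E'
from m import *
p=read_state()["position"];P,_=pts(snap("scene","pics/s7.png"))
r=np.hypot(P[...,0]-p[0],P[...,1]-p[1]);q=P[(r>.018)&(r<.036)&(abs(P[...,2]-p[2]+.034)<.015)]
print("guard top z",np.percentile(q[:,2],[10,50,90]),"expected",p[2]-.1523+.118)
E
python3 go.py "[.621,.019,.1700]"
```

```text
clock: 13.85
position: [0.622, 0.0181, 0.1749]
ee_rot: [0.446, 3.109, 0.001]
contact_force: [0.0, -0.0, -2.1]
finger_gap: 0.286
guard top z [0.14039899 0.14145618 0.14251819] expected 0.14061949661389556
t 13.9 pos [0.6222 0.018  0.1752] z [ 1.5e-03  3.0e-04 -1.0e+00] y [0.281 0.96  0.001] gap 0.2855 F [-0.8 -0.3 -1.5] T [-0.04  0.   -0.05] q [ 0.01  0.79 -0.2   1.65  0.22  0.73  0.99]
level turn units [ 0.0004  0.0007 -0.    ]
[.621,.019,.1700] -> [0.0049 0.0019 0.0173]
```

View pics/s7.png

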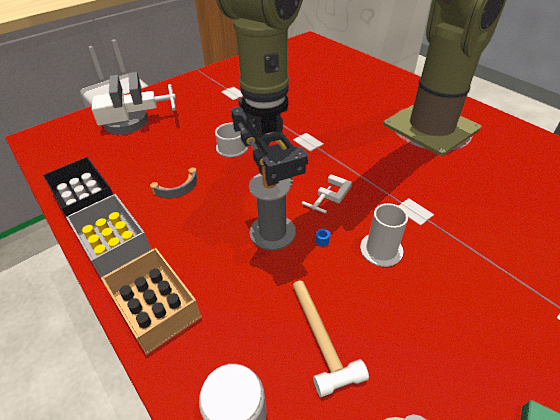

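The brush is in the tube with the guard at (270,186), about 4-5 mm above the rim. Easing it down until it makes contact.

```bash
python3 -m handwheel '[{"tx":0.002,"ty":0.001,"tz":0.007,"rx":0,"ry":0,"rz":0,"grip":1},{"tx":0.002,"ty":0.001,"tz":0.012,"rx":0,"ry":0,"rz":0,"grip":1},{"tx":0.002,"ty":0.001,"tz":0.016,"rx":0,"ry":0,"rz":0,"grip":1},{"tx":0.002,"ty":0.001,"tz":0.016,"rx":0,"ry":0,"rz":0,"grip":1},{"tx":0.002,"ty":0.001,"tz":0.016,"rx":0,"ry":0,"rz":0,"grip":1}]' 45; python3 go.py
```

```text
clock: 14.4
position: [0.6213, 0.0184, 0.1702]
ee_rot: [0.446, 3.109, 0.0]
contact_force: [-1.7, -0.6, 4.2]
finger_gap: 0.279
t 14.4 pos [0.6213 0.0184 0.1702] z [ 5.e-04  1.e-04 -1.e+00] y [0.281 0.96  0.   ] gap 0.2789 F [-1.7 -0.6  4.2] T [-0.02  0.32  0.03] q [ 0.01  0.79 -0.2   1.65  0.22  0.72  0.99]
level turn units [ 0.0001  0.0002 -0.    ]
```

Fz went from about -2 N to +4 N, so the guard is on the rim. Opening.

```bash
python3 -m handwheel '[{"tx":0,"ty":0,"tz":0,"rx":0,"ry":0,"rz":0,"grip":0.65},{"tx":0,"ty":0,"tz":0,"rx":0,"ry":0,"rz":0,"grip":0.6},{"tx":0,"ty":0,"tz":0,"rx":0,"ry":0,"rz":0,"grip":0.4},{"tx":0,"ty":0,"tz":0,"rx":0,"ry":0,"rz":0,"grip":0.2},{"tx":0,"ty":0,"tz":0,"rx":0,"ry":0,"rz":0,"grip":0},{"tx":0,"ty":0,"tz":0,"rx":0,"ry":0,"rz":0,"grip":0},{"tx":0,"ty":0,"tz":0,"rx":0,"ry":0,"rz":0,"grip":0},{"tx":0,"ty":0,"tz":0,"rx":0,"ry":0,"rz":0,"grip":0}]' 45; python3 go.py
```

```text
clock: 15.2
position: [0.6212, 0.0184, 0.1697]
ee_rot: [0.446, 3.11, 0.0]
contact_force: [1.4, -0.6, -0.3]
finger_gap: 0.92
t 15.2 pos [0.6212 0.0184 0.1697] z [ 0.e+00  1.e-04 -1.e+00] y [0.281 0.96  0.   ] gap 0.92 F [ 1.4 -0.6 -0.3] T [-0.02 -0.06  0.  ] q [ 0.01  0.79 -0.2   1.65  0.22  0.72  0.99]
level turn units [ 0.  0. -0.]
```

```bash
python3 -m handwheel '[{"tx":0,"ty":0,"tz":-0.03,"rx":0,"ry":0,"rz":0,"grip":0},{"tx":0,"ty":0,"tz":-0.08,"rx":0,"ry":0,"rz":0,"grip":0},{"tx":0,"ty":0,"tz":-0.15,"rx":0,"ry":0,"rz":0,"grip":0},{"tx":0,"ty":0,"tz":-0.23,"rx":0,"ry":0,"rz":0,"grip":0},{"tx":0,"ty":0,"tz":-0.32,"rx":0,"ry":0,"rz":0,"grip":0},{"tx":0.2,"ty":0.1,"tz":-0.42,"rx":0,"ry":0,"rz":0,"grip":0},{"tx":0.35,"ty":0.2,"tz":-0.45,"rx":0,"ry":0,"rz":0,"grip":0},{"tx":0.5,"ty":0.35,"tz":-0.45,"rx":0,"ry":0,"rz":0,"grip":0},{"tx":0.6,"ty":0.45,"tz":-0.45,"rx":0,"ry":0,"rz":0,"grip":0},{"tx":0.6,"ty":0.45,"tz":-0.45,"rx":0,"ry":0,"rz":0,"grip":0},{"tx":0.6,"ty":0.45,"tz":-0.45,"rx":0,"ry":0,"rz":0,"grip":0}]' 45; python3 - <<'E'
from h import *
import pickle
for n in("top","scene"): pickle.dump(snap(n,f"pics/{n}1.png"),open(n+"0.pkl","wb"))
E
python3 m.py; python3 go.py
```

```text
clock: 16.3
position: [0.4834, 0.2043, 0.306]
ee_rot: [-0.431, -3.111, -0.006]
contact_force: [-0.1, 1.2, 1.4]
finger_gap: 0.998
{'stand': array([0.58898065, 0.01551239, 0.06892881]), 'tall': array([0.46345035, 0.17398731, 0.00508905]), 'short': array([ 0.50620025, -0.33234482,  0.0478211 ]), 'hand': array([0.61839546, 0.01460915, 0.21006429])}
top
handletop (array([0.619 , 0.0191, 0.0089]), 171) mid [0.6197 0.019  0.2085] ext [0.025 0.023 0.011]
guard (array([0.6224, 0.0197, 0.0309]), 1051) mid [0.6192 0.0192 0.1364] ext [0.079 0.076 0.011]
handleside (array([0.6203, 0.0193]), 95) mid [0.6126 0.019  0.1723] ext [0.012 0.025 0.051]
tubeside (array([0.6186, 0.0198]), 133) mid [0.6005 0.0175 0.0555] ext [0.025 0.054 0.07 ]
base (array([0.6165, 0.0192, 0.0472]), 945) mid [0.5826 0.0155 0.0065] ext [0.142 0.156 0.007]
tallrim (array([0.4763, 0.2038, 0.0297]), 67) mid [0.4704 0.1832 0.1049] ext [0.047 0.021 0.007]
tallside (array([0.4764, 0.205 ]), 228) mid [0.475  0.1867 0.0595] ext [0.059 0.029 0.077]
tallfoot (array([0.4578, 0.1585, 0.0503]), 767) mid [0.4642 0.1618 0.0055] ext [0.158 
[... 727 characters left out ...]
0.2045, 0.0299]), 247) mid [0.4772 0.204  0.1046] ext [0.064 0.064 0.007]
tallside (array([0.4779, 0.2043]), 1290) mid [0.479  0.2057 0.059 ] ext [0.063 0.062 0.078]
tallfoot (array([0.4747, 0.202 , 0.0407]), 437) mid [0.4848 0.1742 0.0055] ext [0.111 0.158 0.005]
shortrim (array([ 0.5096, -0.2956,  0.0372]), 133) mid [ 0.5095 -0.2955  0.055 ] ext [0.079 0.078 0.006]
shortfoot (array([ 0.4995, -0.3247,  0.0666]), 119) mid [ 0.5043 -0.331   0.0054] ext [0.153 0.156 0.005]
t 16.4 pos [0.4862 0.1989 0.3054] z [ 1.1e-03  1.0e-04 -1.0e+00] y [0.279 0.96  0.   ] gap 0.9996 F [0.7 0.1 0.1] T [-0.   -0.05 -0.  ] q [-0.32  0.5  -0.24  1.8   0.15  0.86  0.65]
level turn units [ 0.0002  0.0005 -0.    ]
```

View pics/scene1.png

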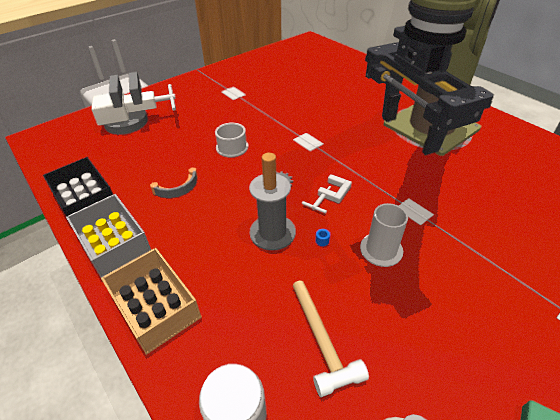

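View pics/top1.png

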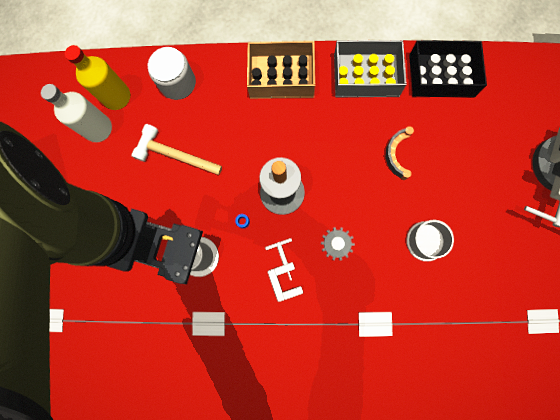

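The brush hangs upright in the stand at scene (270,190), guard on the rim. Both cups are unmoved at (388,232) and (231,138), and the gripper is clear of everything. I'm handing in.

```bash
python3 -c "
from rig import order; print(order.sign_off())"
```

```text
the job is handed in; nothing more can be done
None
```

The brush scrubbed the tall cup with two full strokes and is back in its stand. I handed the job in at about 16.4 s of the 58 s allowed.

- **Scrub:** The first push took the tip to about 3–5 mm above the cup floor. I then drew it up until about 25 mm of the 50 mm bristles showed above the rim, and pushed it down again to about 4–5 mm. These depths come from the arm position and from camera readings of the guard height, which agreed within about 1 mm.
- **Brush back in stand:** The last pictures show it upright, tip down. The guard top is at about 0.136 m, the same as at the start, with the handle within 1–2 mm of the tube's centre.
- **Cups:** The scene camera shows both cups upright and within 0.5 mm of where they started. In the top view the gripper partly hid the tall cup, but the visible part of its rim agreed.
- **Forces:** The readings I took between moves stayed under about 5 N. The gripper was open and clear of everything at hand-in.
- **Disagreements:** The two cameras differed by about 2 mm in x, which is within their calibration. Some circle fits to the foot and base discs were unusable because the bench got into the fit, so I ignored them.
- **Refused move:** My first move command was refused for missing turn values. Nothing moved, and I resent it in full.

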